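# Rack the training breaker in with its removable crank

## Task

Take the crank with the orange grip (the one with the square hole), fit it fully down onto the square shaft end of the blue gearbox and wind it clockwise, through its full turns, until the red pointer of the breaker sledge stands in the green field. Leave the crank seated on the shaft, let go of it, and leave the crank with the blue grip where it is.

Things in the scene. Friction and masses are not known exactly. Their poses are not given: they have to be found in the camera images.
- crank: Crank, 0.3 kg, lies flat, hub and grip up, as it is fitted. Origin: centre of hub underside; z up, x along arm. Hub 38x38 mm (flats along x, y), 40 high, 16.5 mm square through hole parallel to flats; grasp it across y = +-19. Arm 16 wide, 10 high, at the underside, to x = 102. Orange upright barrel grip, 25 mm thick, at x = 85, z 12 to 58 (cap to 62), spins freely: hold it firmly to wind.
- crank_blue: The other crank, to be left alone: same size, origin and axes, but with a blue grip and a round hub of 38 mm with a 12 mm round hole. It does not fit. The two cranks lie on the table left and right of the gearbox, either way round.
- shaft_seat (a point): On the shaft axis, top of the 46 mm wide collar where the hub sits; 53 mm above the table. Upright square shaft, 14 mm wide to z 22, cone to z 33; x, y along its sides, turns with it: crank fits in 4 yaws, play 11 deg. Turning takes 0.15 N m; stays where left. Fixed blue gearbox 110x110, top 45 mm above table; its bed runs away from the robot; sledge at least 135 mm from the axis, 112 mm high.
- sledge (a joint): Travel (m, 0 to 0.072, stops at both ends) of the sledge with the black breaker block along the bed, away from the gearbox: 24 mm per clockwise turn (from above) of the shaft, back if anticlockwise; it moves only with the shaft. Its red pointer runs over a white ledge on the bed's left side (seen from the robot) and is at the middle of the 20 mm long green field at 0.054.

How it is judged:
On the way, in this order (a step that is already met when the one before it is completed fails the run):
1. the orange crank is seated fully down on the square shaft end (horizontal distance between crank and shaft_seat below 0.006 m and distance between crank and shaft_seat below 0.01 m and angle between crank's own z axis and vertical below 0.18 rad), for 0.2 s.
2. the crank, still on the shaft, has wound the sledge halfway (value of joint sledge above 0.027 m and distance between crank and shaft_seat below 0.015 m), for 0.05 s.
At the end, for the whole second after the job is handed in: The sledge is at rest with its red pointer in the green field (travel 44 to 64 mm), and the orange crank is at rest, released and fully down on the shaft (its hub's underside within 10 mm of the seat, within 6 mm sideways, tilted less than 10 degrees) (all of step 1 and value of joint sledge between 0.044 and 0.064 m and velocity of joint sledge between -0.003 and 0.003 m/s and linear speed of crank below 0.02 m/s); the robot touches nothing.
It fails at once if the crank with the blue grip is moved (more than 30 mm) (distance of crank_blue from where it was at the start of the episode above 0.03 m).
It also fails if it takes over 72 s, if anything falls off the work surface, if the arm or the gripper's body presses on something with over 40 N, if the wrist force passes 120 N, or if a joint passes its speed limit or range.

## Robot

A 6-joint arm with a two-finger parallel gripper is mounted at the origin on the work surface. World frame = base frame: x ahead of the robot, y to its left, z up, the work surface at z = 0. Lengths are in m, angles in rad, forces in N, time in s.
With the tool pointing down it reaches from about 0.225 to 0.875 m from the base axis. Payload 3.4 kg.
Tool frame: the origin (TCP) lies at the very end of the fingers, on their centre line; the grasp point (between the pads) lies 19 mm behind it; z points along the fingers, y is the line along which they close (so a half turn about z gives the same grasp; the last joint's range is limited). The gripper opens to 85 mm and grips with 20 to 120 N. Pads are 22 mm wide; open, the fingers measure 114 mm over their backs; the gripper's body (76 mm by 85 mm) begins 54 mm behind the grasp point. The pads swing forward as they close: fully open they stand 13 mm farther back than shut.
Start: joints at [-0.121, 0.276, 1.505, -0, 1.361, -0.121], TCP at [0.575, -0, 0.231] pointing down, gripper open.
Joint ranges: [-2.89, 2.89], [-0.75, 2.08], [0.22, 2.7], [-1.18, 4.32], [0.11, 2.71], [-2.7, 2.7]. Speed limits (rad/s): [2.57, 2.57, 3.14, 3.14, 3.14, 3.14].

## Interface

Orientations are given as a unit quaternion [w, x, y, z].
In Python, from rig import manip, get_image, camera_info gives the robot as it stands. The module is installed in compiled form; this text tells all that it offers.
- The arm moves only by the shell command python3 -m crank 'ROWS' [FORCE]. ROWS is a JSON object of lists of equal length, an entry for each row: "translation": the shift along the tool's x, y, z in mm, a list of three; "roll": the turn about the tool's z in rad; "fingers": the opening, from 0 (shut) to 1 (fully open). A call has 1 to 8 rows; each row shifts and turns the commanded pose from where the row before left it, along the tool's axes as they then stand; what a row does not reach is not made up. A row lasts 1/10 s, in which the tool goes at most 50 mm and 8.59 degrees, less where a joint would pass 70% of its speed; a pose out of reach is approached as far as the arm can. A call is refused whole if a number of a shift passes 50 or a number of a turn 0.15, either way. A call with a gripper value outside its range is refused whole. The fingers move at their own pace and stop on an object; FORCE is the grip in N (left out, the last holds). Time passes only in rows, so rows that do not move let the fingers close. It gives the time, the measured TCP pose, the force, the opening and the grip force at its end, in the units of the state.
- manip.get_state(): the state, without advancing time (a new reading comes with each control period).
- get_image(name): name is "scene" or "side" or "wrist"; returns the picture (420x560x3 uint8, blue, green, red); there is no depth.
- camera_info(name): a dict with "mtx" (3x3 intrinsics, pixels), "D" ([k1, k2, p1, p2, k3] as OpenCV has them; the pictures are not rectified), "rvec" (rotation vector, rad) and "tvec" (3), from world to camera coordinates, as OpenCV has them. Camera axes: x right, y down, z forward; pixel columns grow to the right and rows downward; lengths in m; the calibration is good to about 2 mm. A picture is of the moment at which its call begins: read the wrist's pose just before it. camera_info takes no time and is no camera call; for the wrist camera it gives the pose at the moment of the call.
- manip.sign_off(): hands the job in; it is judged then, once.
The state is a dict: "clock": time; "qpos": joint angles; "qd": joint speeds; "effort": joint torques, N m; "position": TCP position; "ee_rot": TCP orientation; "contact_force": force on the tool from outside, world axes, zero at the start; "moment": the same for the moment, N m; "width": finger opening in m; "gripper_force": force on a finger pad.
Only numpy, scipy, OpenCV 4.12 (cv2) and the standard library are available. Lean on these libraries where they do the work, as an engineer would, in place of code of your own. Each camera call takes 0.05 s, during which the arm holds its last target. There are 200 camera calls.

## Working session

There is one attempt and no reset: what is moved stays moved. The work goes in short steps, Python scripts to look and compute and a shell command to move; the robot and the scene stay as the last step left them, time stands still between calls to the robot, and variables do not carry over. Pictures are saved under pics/ and viewed, at most 11 in all, crops included, and the job is handed in when it is done.

```bash
mkdir -p pics
cat > h.py <<'E'
import numpy as np, cv2
from rig import manip,get_image,camera_info
def ray(ci,uv):
    K=np.array(ci["mtx"]);D=np.array(ci["D"],float)
    p=cv2.undistortPoints(np.array([[uv]],float),K,D)[0,0]
    R=cv2.Rodrigues(np.array(ci["rvec"],float))[0];t=np.array(ci["tvec"],float).ravel()
    return -R.T@t, R.T@np.array([p[0],p[1],1])
def atz(ci,uv,z):
    c,d=ray(ci,uv); return c+d*(z-c[2])/d[2]
def proj(ci,P):
    return cv2.projectPoints(np.array(P,float).reshape(-1,3),np.array(ci["rvec"],float),np.array(ci["tvec"],float),np.array(ci["mtx"]),np.array(ci["D"],float))[0][:,0]
E
python3 - <<'E'
from h import *
s=manip.get_state();print({k:np.round(v,3) for k,v in s.items()})
a=get_image("scene");b=get_image("wrist")
cv2.imwrite("pics/s0.png",a);cv2.imwrite("pics/w0.png",b)
for n in("scene","side","wrist"):
    ci=camera_info(n);print(n,ray(ci,(280,210)))
E
```

```text
{'clock': np.float64(0.0), 'qpos': array([-0.121,  0.277,  1.506,  0.   ,  1.361, -0.121]), 'qd': array([ 0.002,  0.   ,  0.   , -0.001, -0.001, -0.001]), 'effort': array([ 1.0000e-03, -4.1677e+01, -2.4581e+01, -0.0000e+00,  1.1000e-02,
        0.0000e+00]), 'position': array([0.574, 0.   , 0.23 ]), 'ee_rot': array([-0.001,  0.707,  0.707, -0.001]), 'contact_force': array([ 0.247,  0.531, -0.487]), 'moment': array([-0.028,  0.052,  0.005]), 'gripper_force': np.float64(0.0), 'width': np.float64(0.085)}
scene (array([ 1.19376339, -0.44701269,  0.70739909]), array([-0.6490733 ,  0.43623242, -0.62328647]))
side (array([0.3776568 , 0.48816718, 0.65872965]), array([ 0.16929915, -0.60662478, -0.77701523]))
wrist (array([0.57473334, 0.06764648, 0.37303916]), array([ 0.00835838, -0.27139474, -0.96254397]))
```

View pics/s0.png

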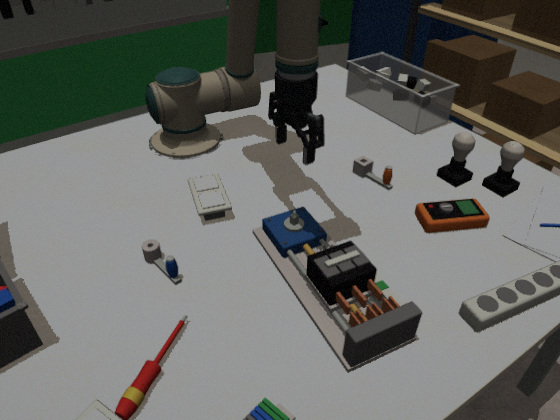

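View pics/w0.png

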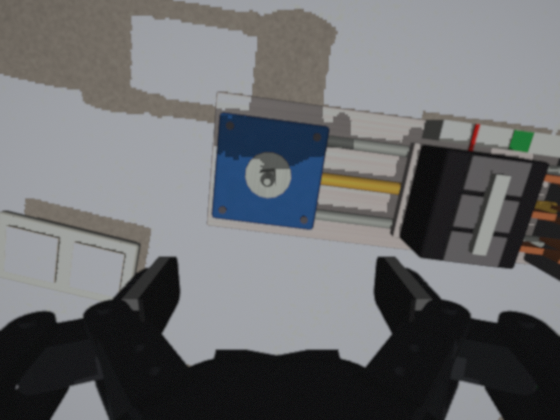

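The scene shows the orange crank with its square hub at (363,165) and its grip at (388,176). The blue crank is at (152,248), the gearbox shaft at (294,220). In the wrist view the shaft is at (268,175), the pointer at (474,137) and the green field at (521,141). Next I'll enlarge the scene view around the orange crank and the wrist view around the shaft.

Run:
```python
from h import *
a=cv2.imread("pics/s0.png");b=cv2.imread("pics/w0.png")
c=cv2.resize(a[145:200,340:405],None,fx=6,fy=6,interpolation=cv2.INTER_CUBIC)
d=cv2.resize(b[140:210,235:300],None,fx=6,fy=6,interpolation=cv2.INTER_CUBIC)
o=np.zeros((420,790,3),np.uint8);o[:330,:390]=c;o[:420,400:790]=d
cv2.imwrite("pics/z0.png",o)
s=camera_info("scene")
for uv,z in [((363,165),.04),((388,176),.03),((152,248),.04),((172,266),.03)]: print(atz(s,uv,z).round(3))
w=camera_info("wrist")
for uv,z in [((268,175),.07),((268,175),.053),((221,113),.045),((327,125),.045),((313,230),.045),((211,217),.045)]: print(atz(w,uv,z).round(4))
```

```text
[0.46  0.315 0.04 ]
[0.525 0.346 0.03 ]
[ 0.457 -0.281  0.04 ]
[ 0.52  -0.264  0.03 ]
[0.566  0.0164 0.07  ]
[0.5655 0.0135 0.053 ]
[0.52   0.0728 0.045 ]
[0.6232 0.0616 0.045 ]
[ 0.6128 -0.0469  0.045 ]
[ 0.5049 -0.0326  0.045 ]
```

View pics/z0.png

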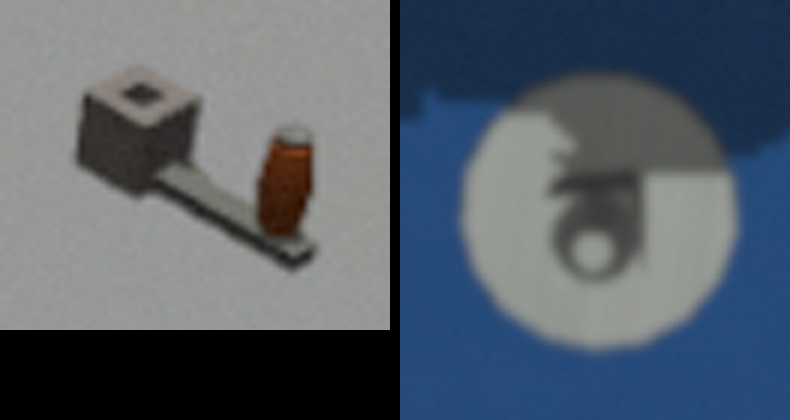

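Run:
```python
from h import *
s=camera_info("scene")
f=lambda u,v,z:atz(s,(340+u/6-.4,145+v/6-.4),z)
P=[f(u,v,.04) for u,v in[(83,97),(143,66),(203,97),(143,128)]];print(np.round(P,4),np.mean(P,0))
h=f(143,95,.04);g=f(293,133,.062);print(h,g,np.linalg.norm(g-h),np.arctan2(*(g-h)[[1,0]]))
w=camera_info("wrist")
for uv in[(474,137),(521,141)]: print(atz(w,uv,.02).round(3))
```

```text
[[0.4297 0.307  0.04  ]
 [0.4246 0.348  0.04  ]
 [0.4596 0.353  0.04  ]
 [0.464  0.3126 0.04  ]] [0.44446587 0.33016435 0.04      ]
[0.44335246 0.33114563 0.04      ] [0.52668312 0.33958409 0.062     ] 0.08659796102181856 0.10092074532148364
[0.784 0.049 0.02 ]
[0.835 0.045 0.02 ]
```

```bash
python3 -m crank '{"translation":[[42,-16,0],[42,-16,0],[42,-16,0],[41,-16,0],[41,-16,0],[41,-16,0],[41,-17,0],[40,-17,0]],"roll":[0,0,0,0,0,0,0,0],"fingers":[1,1,1,1,1,1,1,1]}' && python3 -m crank '{"translation":[[0,0,0],[0,0,0],[0,0,0],[0,0,0],[0,0,0],[0,0,0],[0,0,0],[0,0,0]],"roll":[-0.14,-0.14,-0.14,-0.14,-0.14,-0.14,-0.14,-0.14],"fingers":[1,1,1,1,1,1,1,1]}' && python3 -m crank '{"translation":[[0,0,0],[0,0,0],[0,0,0],[0,0,0],[0,0,0],[0,0,0],[0,0,0],[0,0,0]],"roll":[-0.14,-0.14,-0.14,-0.14,0,0,0,0],"fingers":[1,1,1,1,1,1,1,1]}'
python3 - <<'E'
from h import *
s=manip.get_state();print(s["position"],s["ee_rot"],s["qpos"])
b=get_image("wrist");cv2.imwrite("pics/w1.png",b)
ci=camera_info("wrist")
print(proj(ci,[[.444,.33,.04],[.5265,.3395,.062]]))
np.savez("w1.npz",**{k:np.array(v) for k,v in ci.items() if k in("mtx","D","rvec","tvec")})
E
```

```text
clock: 0.9
position: [0.4438, 0.3315, 0.231]
ee_rot: [-0.0, 0.707, 0.707, -0.0]
contact_force: [0.5, 0.9, 0.2]
width: 0.0855
gripper_force: 0.0
clock: 1.7
position: [0.4447, 0.3298, 0.2308]
ee_rot: [-0.0, 0.221, 0.975, -0.0]
contact_force: [0.0, 0.5, 0.0]
width: 0.0856
gripper_force: 0.0
clock: 2.5
position: [0.445, 0.33, 0.2312]
ee_rot: [0.0, -0.054, 0.999, -0.0]
contact_force: [0.9, 0.0, 0.4]
width: 0.0851
gripper_force: 0.0
[0.44499999 0.32997043 0.23124871] [ 3.07042392e-06 -5.40109463e-02  9.98540343e-01 -3.80777310e-05] [ 5.12487320e-01  2.44333665e-01  1.54950061e+00 -7.28124082e-05
  1.34778658e+00 -1.16636738e+00]
[[275.17716374 183.38710523]
 [275.63915949 265.72858408]]
```

View pics/w1.png

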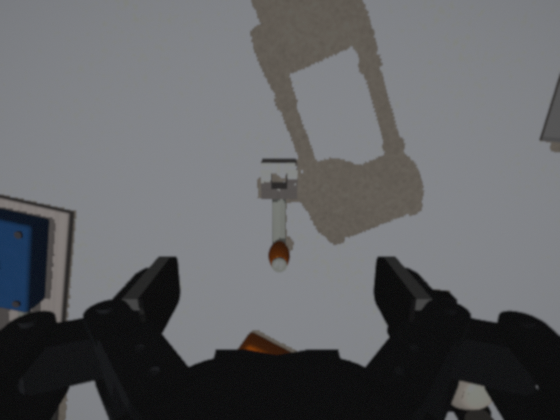

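The wrist view shows the orange crank: hub hole near (279,183), grip cap near (279,264), arm running straight down the image. That matches the estimate to about 4 px. I'll enlarge the crop.

Run:
```python
from h import *
b=cv2.imread("pics/w1.png")
cv2.imwrite("pics/z1.png",cv2.resize(b[150:275,240:320],None,fx=4.8,fy=4.8,interpolation=cv2.INTER_CUBIC))
```

```text
(no output)
```

View pics/z1.png

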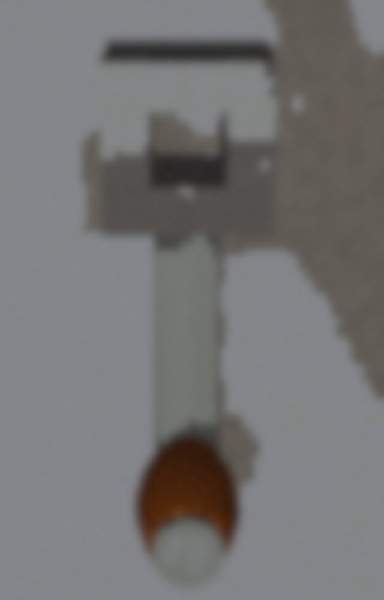

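Run:
```python
from h import *
ci=dict(np.load("w1.npz"))
f=lambda u,v,z:atz(ci,(240+u/4.8-.4,150+v/4.8-.4),z)
P=np.array([f(u,v,.04) for u,v in[(103,62),(276,60),(276,232),(101,232)]]);print(P.round(4),P.mean(0))
for i in range(4):
    d=P[(i+1)%4]-P[i];print(np.linalg.norm(d).round(4),np.arctan2(d[1],d[0]).round(3))
h=f(188,148,.04);g=f(188,548,.062);print(h,g,np.linalg.norm((g-h)[:2]),np.arctan2(*(g-h)[[1,0]]))
```

```text
[[0.424  0.3133 0.04  ]
 [0.4195 0.3499 0.04  ]
 [0.457  0.3547 0.04  ]
 [0.4612 0.3164 0.04  ]] [0.44040931 0.33357993 0.04      ]
0.0369 1.691
0.0378 0.125
0.0385 -1.462
0.0373 -3.057
[0.44049148 0.33337367 0.04      ] [0.52393125 0.34249874 0.062     ] 0.08393724622896558 0.10892835698385617
```

```bash
python3 -m crank '{"translation":[[4,4,31],[0,0,40],[0,0,40],[0,0,40],[0,0,40],[0,0,20],[0,0,10],[0,0,0]],"roll":[0,0,0,0,0,0,0,0],"fingers":[1,1,1,1,1,1,1,1]}' && python3 -m crank '{"translation":[[0,0,0],[0,0,0],[0,0,0],[0,0,0],[0,0,0],[0,0,0],[0,0,0],[0,0,0]],"roll":[0,0,0,0,0,0,0,0],"fingers":[0,0,0,0,0,0,0,0]}' 60
```

```text
clock: 3.35
position: [0.4401, 0.3332, 0.0093]
ee_rot: [-0.001, -0.054, 0.999, -0.001]
contact_force: [-0.2, -0.2, 0.2]
width: 0.0852
gripper_force: 0.0
clock: 4.15
position: [0.4415, 0.3339, 0.0118]
ee_rot: [0.001, -0.055, 0.999, 0.0]
contact_force: [0.1, -1.2, 5.8]
width: 0.0368
gripper_force: 61.6
```

```bash
python3 -m crank '{"translation":[[0,0,-10],[0,0,-25],[0,0,-35],[0,0,-35],[0,0,-35],[0,0,0]],"roll":[0,0,0,0,0,0],"fingers":[0,0,0,0,0,0]}' && python3 -m crank '{"translation":[[-15,-25,0],[-22,-36,0],[-22,-36,0],[-22,-36,0],[-22,-36,0],[-22,-36,0],[-18,-30,0],[-11,-17,0]],"roll":[0,0,0,0,0,0,0,0],"fingers":[0,0,0,0,0,0,0,0]}' && python3 -m crank '{"translation":[[0,0,0],[0,0,0],[0,0,0]],"roll":[0,0,0],"fingers":[0,0,0]}'
python3 - <<'E'
from h import *
s=manip.get_state();print(s["position"],s["ee_rot"],s["qpos"])
ci=camera_info("wrist")
b=get_image("wrist");cv2.imwrite("pics/w2.png",b)
p=proj(ci,[.5657,.0135,.053])[0];print(p)
np.savez("w2.npz",**{k:np.array(v) for k,v in ci.items() if k in("mtx","D","rvec","tvec")})
x,y=max(0,int(p[0])-50),max(0,int(p[1])-60);print(x,y)
c=cv2.resize(b[y:y+120,x:x+100],None,fx=4,fy=4,interpolation=cv2.INTER_CUBIC)
o=np.zeros((480,800,3),np.uint8);o[:c.shape[0],:c.shape[1]]=c;o[:300,400:]=cv2.resize(b,(400,300));cv2.imwrite("pics/z2.png",o)
E
```

```text
clock: 4.75
position: [0.4434, 0.3353, 0.1557]
ee_rot: [0.005, -0.055, 0.998, 0.002]
contact_force: [0.9, 0.6, -3.0]
width: 0.0373
gripper_force: 60.7
clock: 5.55
position: [0.6217, 0.0971, 0.1486]
ee_rot: [-0.001, -0.053, 0.999, -0.0]
contact_force: [0.6, 0.3, -3.9]
width: 0.0371
gripper_force: 60.9
clock: 5.85
position: [0.6197, 0.1011, 0.1497]
ee_rot: [-0.001, -0.055, 0.998, 0.0]
contact_force: [0.7, -0.1, -3.8]
width: 0.037
gripper_force: 60.9
[0.61970906 0.10109058 0.14973498] [-1.09863005e-03 -5.51086990e-02  9.98479654e-01  4.52982584e-04] [ 5.04250867e-02  4.07739429e-01  1.51175178e+00  9.52191389e-04
  1.22430309e+00 -1.63096893e+00]
[160.53731873 123.09882331]
110 63
```

View pics/z2.png

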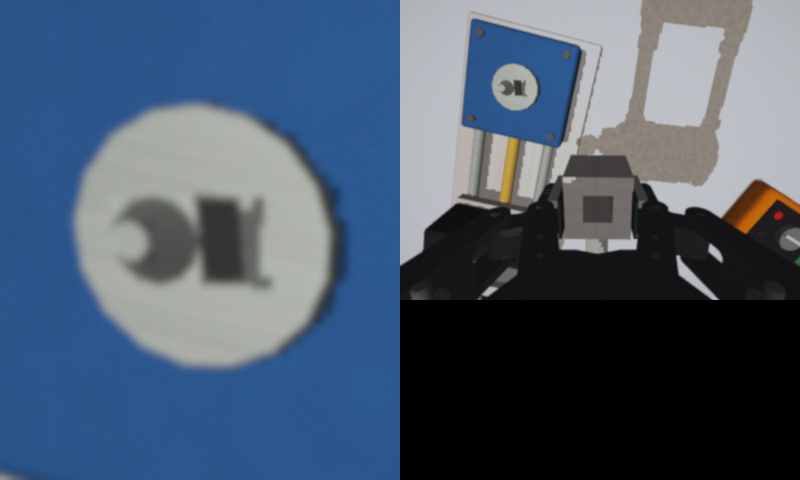

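The hub is held square between the pads (hole at about (598,208) in the inset). The collar centre is at crop (206,235), and the visible shaft face runs from (197,197)-(205,284) at the top to (240,203)-(245,281) at the base.

Run:
```python
from h import *
ci=dict(np.load("w2.npz"))
px=lambda u,v:(110+u/4-.4,63+v/4-.4)
f=lambda u,v,z:atz(ci,px(u,v),z)
print("collar",f(206,235,.053),"diam",np.linalg.norm(f(76,228,.053)-f(336,240,.053)))
for a,b,z in[((196,197),(205,284),.075),((241,203),(246,281),.053)]:
    A,B=f(*a,z),f(*b,z);d=B-A;print(A,B,np.linalg.norm(d),np.arctan2(d[1],d[0])%(np.pi/2))
print("tip",f(130,242,.086))
# hub hole in hand: inset scale .714
h=atz(ci,((598-400)*1.4,208*1.4),.15-.0118+.04);print("hole",h)
```

```text
collar [0.56444455 0.01387438 0.053     ] diam 0.04617014558242789
[0.55774475 0.01961592 0.075     ] [0.57128031 0.02132885 0.075     ] 0.013643517310506352 0.1258815783214445
[0.55826445 0.01992088 0.053     ] [0.57168163 0.0211814  0.053     ] 0.013476255570986171 0.093672849265772
tip [0.56534494 0.01346356 0.086     ]
hole [0.61847224 0.10264638 0.1782    ]
```

```bash
python3 -m crank '{"translation":[[10,-12,0],[18,-24,0],[18,-24,0],[12,-16,0],[5,-6,0],[0,0,15],[0,0,15],[0,0,10]],"roll":[0,0,0,0,0,0,0,0],"fingers":[0,0,0,0,0,0,0,0]}' && python3 -m crank '{"translation":[[0,0,0],[0,0,0],[0,0,0]],"roll":[0,0,0],"fingers":[0,0,0]}'
python3 - <<'E'
from h import *
P=[]
for i in range(4):
    P.append(manip.get_state()["position"]); get_image("wrist") if i<3 else 0
P=np.array(P);print(P.round(4)); m=P.mean(0); d=np.array([.566,.013])-m[:2]
print("tool xy mm",1000*(d@[-.994,-.110]),1000*(d@[-.110,.994]))
E
```

```text
clock: 6.7
position: [0.5668, 0.0119, 0.1097]
ee_rot: [-0.0, -0.055, 0.998, 0.0]
contact_force: [0.5, 0.3, -3.3]
width: 0.037
gripper_force: 61.1
clock: 7.0
position: [0.5682, 0.0116, 0.1111]
ee_rot: [0.001, -0.055, 0.998, -0.0]
contact_force: [-0.7, 0.3, -3.2]
width: 0.0368
gripper_force: 61.0
[[0.5682 0.0116 0.1111]
 [0.5682 0.0115 0.1111]
 [0.5681 0.0115 0.1111]
 [0.568  0.0115 0.111 ]]
tool xy mm 1.9502614853341973 1.6809254292317666
```

```bash
python3 -m crank '{"translation":[[1.5,1.2,0],[0,0,8],[0,0,8],[0,0,4],[0,0,0]],"roll":[0,0,0,0,0],"fingers":[0,0,0,0,0]}'
python3 - <<'E'
from h import *
ci=camera_info("side");b=get_image("side")
p=proj(ci,[.565,.0137,.085])[0];x,y=int(p[0])-50,int(p[1])-40
print(p,proj(ci,[.565,.0137,.053]))
cv2.imwrite("pics/z3.png",cv2.resize(b[y:y+75,x:x+100],None,fx=8,fy=8,interpolation=cv2.INTER_CUBIC))
print(manip.get_state()["contact_force"],manip.get_state()["position"])
E
```

```text
clock: 7.65
position: [0.565, 0.0125, 0.0891]
ee_rot: [-0.001, -0.055, 0.999, 0.0]
contact_force: [0.3, -0.3, -3.4]
width: 0.0374
gripper_force: 61.0
[253.06309302 194.74350278] [[254.29729187 204.91350801]]
[ 0.98170177  0.36205348 -2.93798414] [0.56545925 0.01247457 0.08959694]
```

View pics/z3.png

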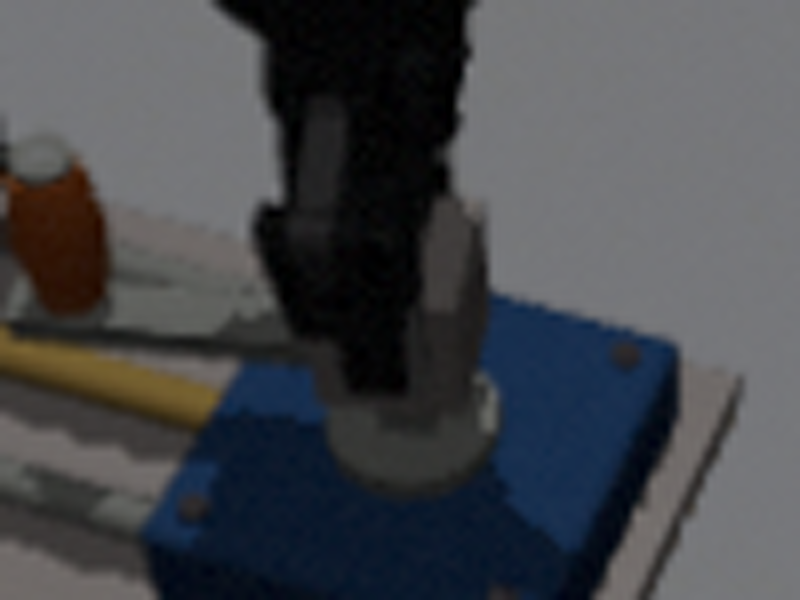

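The hub sits over the cone without touching it (the force is only the crank's weight). I'll keep lowering it.

```bash
python3 -m crank '{"translation":[[0,0,5],[0,0,5],[0,0,4],[0,0,0]],"roll":[0,0,0,0],"fingers":[0,0,0,0]}' && python3 -m crank '{"translation":[[0,0,0]],"roll":[0],"fingers":[0]}'
```

```text
clock: 8.1
position: [0.5653, 0.0125, 0.0755]
ee_rot: [-0.001, -0.055, 0.999, 0.0]
contact_force: [0.3, -0.2, -3.9]
width: 0.0371
gripper_force: 61.0
clock: 8.2
position: [0.5658, 0.0125, 0.0762]
ee_rot: [-0.0, -0.055, 0.999, 0.0]
contact_force: [0.5, 0.1, -3.0]
width: 0.0368
gripper_force: 61.0
```

```bash
python3 -m crank '{"translation":[[0,0,4],[0,0,4],[0,0,3],[0,0,0]],"roll":[0,0,0,0],"fingers":[0,0,0,0]}' && python3 -m crank '{"translation":[[0,0,0],[0,0,0]],"roll":[0,0],"fingers":[0,0]}'
```

```text
clock: 8.6
position: [0.5658, 0.0125, 0.0651]
ee_rot: [-0.0, -0.055, 0.999, 0.0]
contact_force: [0.8, -0.1, -3.3]
width: 0.0372
gripper_force: 61.1
clock: 8.8
position: [0.5658, 0.0124, 0.0653]
ee_rot: [-0.0, -0.055, 0.999, -0.0]
contact_force: [0.6, -0.0, -3.8]
width: 0.0372
gripper_force: 61.1
```

```bash
python3 -m crank '{"translation":[[0,0,1],[0,0,1],[0,0,0]],"roll":[0,0,0],"fingers":[0,0,0]}' && python3 -m crank '{"translation":[[0,0,0],[0,0,0],[0,0,0],[0,0,0],[0,0,-10],[0,0,-30],[0,0,-32],[0,0,0]],"roll":[0,0,0,0,0,0,0,0],"fingers":[1,1,1,1,1,1,1,1]}' && python3 -m crank '{"translation":[[-20,0,0],[-25,0,0],[-25,0,0],[-15,0,0],[0,0,0],[0,0,0]],"roll":[0,0,0,0,0,0],"fingers":[1,1,1,1,1,1]}'
python3 - <<'E'
from h import *
b=get_image("wrist");ci=camera_info("wrist")
np.savez("w3.npz",**{k:np.array(v) for k,v in ci.items() if k in("mtx","D","rvec","tvec")})
cv2.imwrite("pics/w3.png",b)
th=.11;R=np.array([np.cos(th),np.sin(th)])
print("hub top c",proj(ci,[.565,.0137,.093]),"cap",proj(ci,[*(np.array([.565,.0137])+.085*R),.115]))
print(manip.get_state()["position"])
E
```

```text
clock: 9.1
position: [0.566, 0.0125, 0.0648]
ee_rot: [0.0, -0.055, 0.999, -0.0]
contact_force: [-2.5, -0.2, 6.3]
width: 0.0369
gripper_force: 62.2
clock: 9.9
position: [0.5694, 0.0122, 0.1404]
ee_rot: [0.005, -0.055, 0.998, -0.001]
contact_force: [0.4, -0.6, 0.3]
width: 0.0852
gripper_force: 0.0
clock: 10.5
position: [0.6494, 0.0218, 0.1347]
ee_rot: [-0.001, -0.055, 0.999, 0.0]
contact_force: [-0.1, -0.6, 0.3]
width: 0.0851
gripper_force: 0.0
hub top c [[276.04531586  83.37070901]] cap [[276.08794212 247.8718984 ]]
[0.64906548 0.02172111 0.134896  ]
```

View pics/w3.png

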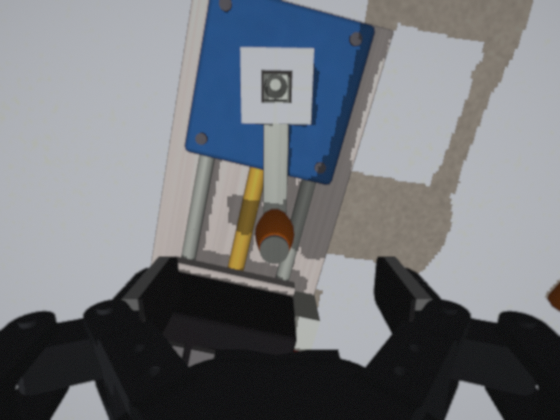

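The hub is seated flat on the collar with the shaft tip showing in the hole at (277,85), and the cap at (275,246) is where I predicted. Now I'll grip the handle.

```bash
python3 -m crank '{"translation":[[0,0,20],[0,0,25],[0,0,17],[0,0,0]],"roll":[0,0,0,0],"fingers":[1,1,1,1]}' && python3 -m crank '{"translation":[[0,0,0],[0,0,0],[0,0,0],[0,0,0],[0,0,0],[0,0,0],[0,0,0],[0,0,0]],"roll":[0,0,0,0,0,0,0,0],"fingers":[0,0,0,0,0,0,0,0]}' 60
python3 - <<'E'
from h import *
# circle rows: tool yaw frame == crank frame at start: tool x=-radial, tool y=+tangential(ccw)
r=85
for n in (15,):
    a=-np.radians(np.arange(0,361,n));p=np.c_[-r*np.cos(a),r*np.sin(a)]
    print(np.diff(p,axis=0).round(1).tolist())
E
```

```text
clock: 10.95
position: [0.647, 0.0218, 0.0709]
ee_rot: [-0.003, -0.054, 0.999, 0.0]
contact_force: [0.1, 0.5, 0.6]
width: 0.0853
gripper_force: 0.0
clock: 11.75
position: [0.651, 0.0217, 0.0738]
ee_rot: [0.001, -0.055, 0.999, -0.0]
contact_force: [1.3, 0.3, 2.3]
width: 0.0216
gripper_force: 58.7
[[2.9, -22.0], [8.5, -20.5], [13.5, -17.6], [17.6, -13.5], [20.5, -8.5], [22.0, -2.9], [22.0, 2.9], [20.5, 8.5], [17.6, 13.5], [13.5, 17.6], [8.5, 20.5], [2.9, 22.0], [-2.9, 22.0], [-8.5, 20.5], [-13.5, 17.6], [-17.6, 13.5], [-20.5, 8.5], [-22.0, 2.9], [-22.0, -2.9], [-20.5, -8.5], [-17.6, -13.5], [-13.5, -17.6], [-8.5, -20.5], [-2.9, -22.0]]
```

```bash
python3 -m crank '{"translation":[[3,-22,0],[8,-20,0],[14,-18,0]],"roll":[0,0,0],"fingers":[0,0,0]}' && python3 -m crank '{"translation":[[18,-14,0],[20,-8,0],[22,-3,0]],"roll":[0,0,0],"fingers":[0,0,0]}'
```

```text
clock: 12.05
position: [0.6335, -0.0399, 0.0739]
ee_rot: [0.002, -0.054, 0.999, 0.001]
contact_force: [1.6, 2.8, 5.4]
width: 0.0215
gripper_force: 59.1
clock: 12.35
position: [0.5776, -0.0728, 0.0751]
ee_rot: [0.003, -0.054, 0.999, -0.0]
contact_force: [3.0, 2.0, 8.7]
width: 0.0215
gripper_force: 59.8
```

```bash
python3 -m crank '{"translation":[[0,0,0],[0,0,0]],"roll":[0,0],"fingers":[0,0]}'; python3 -m crank '{"translation":[[22,3,0],[20,8,0],[18,14,0],[14,18,0]],"roll":[0,0,0,0],"fingers":[0,0,0,0]}'; python3 -m crank '{"translation":[[0,0,0],[0,0,0]],"roll":[0,0],"fingers":[0,0]}'
```

```text
clock: 12.55
position: [0.5758, -0.0729, 0.0753]
ee_rot: [0.002, -0.054, 0.999, -0.001]
contact_force: [-0.3, -1.6, 9.6]
width: 0.0215
gripper_force: 59.8
clock: 12.95
position: [0.4971, -0.0406, 0.0751]
ee_rot: [0.001, -0.055, 0.998, -0.003]
contact_force: [-0.7, -5.8, 9.5]
width: 0.0214
gripper_force: 59.6
clock: 13.15
position: [0.4948, -0.0377, 0.0745]
ee_rot: [-0.001, -0.055, 0.998, -0.001]
contact_force: [-6.0, -2.4, 11.5]
width: 0.0216
gripper_force: 59.9
```

```bash
python3 -m crank '{"translation":[[9.5,20.5,-0.5],[3,22,0],[-3,22,0],[-8.5,20.5,0],[-13.5,17.5,0],[-17.5,13.5,0],[-20.5,8.5,0],[-22,3,0]],"roll":[0,0,0,0,0,0,0,0],"fingers":[0,0,0,0,0,0,0,0]}'; python3 -m crank '{"translation":[[0,0,0],[0,0,0]],"roll":[0,0],"fingers":[0,0]}'; python3 -m crank '{"translation":[[-22,-3,0],[-20.5,-8.5,0],[-17.5,-13.5,0],[-13.5,-17.5,0],[-8.5,-20.5,0],[-3,-22,0],[0,0,0],[0,0,0]],"roll":[0,0,0,0,0,0,0,0],"fingers":[0,0,0,0,0,0,0,0]}'
```

```text
clock: 13.95
position: [0.5543, 0.0968, 0.0747]
ee_rot: [-0.001, -0.056, 0.998, -0.002]
contact_force: [-3.2, -6.5, 8.1]
width: 0.0216
gripper_force: 60.2
clock: 14.15
position: [0.5571, 0.0969, 0.0748]
ee_rot: [0.002, -0.055, 0.998, -0.001]
contact_force: [0.9, -0.6, 7.3]
width: 0.0211
gripper_force: 59.9
clock: 14.95
position: [0.6499, 0.0217, 0.0744]
ee_rot: [0.001, -0.054, 0.999, -0.0]
contact_force: [2.7, -0.0, 3.6]
width: 0.0218
gripper_force: 59.2
```

```bash
python3 -m crank '{"translation":[[3,-22,0],[8.5,-20.5,0],[13.5,-17.5,0],[17.5,-13.5,0],[20.5,-8.5,0],[22,-3,0],[22,3,0],[20.5,8.5,0]],"roll":[0,0,0,0,0,0,0,0],"fingers":[0,0,0,0,0,0,0,0]}'; python3 -m crank '{"translation":[[17.5,13.5,0],[13.5,17.5,0],[8.5,20.5,0],[3,22,0],[-3,22,0],[-8.5,20.5,0],[-13.5,17.5,0],[-17.5,13.5,0]],"roll":[0,0,0,0,0,0,0,0],"fingers":[0,0,0,0,0,0,0,0]}'; python3 -m crank '{"translation":[[-20.5,8.5,0],[-22,3,0],[-22,-3,0],[-20.5,-8.5,0],[-17.5,-13.5,0],[-13.5,-17.5,0],[-8.5,-20.5,0],[-3,-22,0]],"roll":[0,0,0,0,0,0,0,0],"fingers":[0,0,0,0,0,0,0,0]}';  python3 -m crank '{"translation":[[0,0,0],[0,0,0]],"roll":[0,0],"fingers":[0,0]}'
python3 - <<'E'
from h import *
b=get_image("scene");cv2.imwrite("pics/s4.png",b)
w=get_image("side")
o=np.zeros((600,800,3),np.uint8)
o[:,:]=cv2.resize(b[205:355,270:470],None,fx=4,fy=4,interpolation=cv2.INTER_CUBIC)
cv2.imwrite("pics/z4.png",o);cv2.imwrite("pics/d4.png",w)
E
```

```text
clock: 15.75
position: [0.5312, -0.0668, 0.0754]
ee_rot: [0.002, -0.055, 0.998, -0.002]
contact_force: [2.0, -2.8, 7.3]
width: 0.0213
gripper_force: 59.7
clock: 16.55
position: [0.5141, 0.081, 0.0747]
ee_rot: [0.001, -0.056, 0.998, -0.002]
contact_force: [2.9, -9.2, 5.3]
width: 0.0215
gripper_force: 60.0
clock: 17.35
position: [0.6496, 0.0247, 0.0744]
ee_rot: [0.001, -0.055, 0.998, 0.002]
contact_force: [0.5, 3.8, 5.8]
width: 0.0218
gripper_force: 59.5
clock: 17.55
position: [0.6498, 0.0224, 0.0744]
ee_rot: [0.001, -0.055, 0.999, -0.0]
contact_force: [3.2, 0.2, 3.5]
width: 0.0212
gripper_force: 59.5
```

View pics/z4.png

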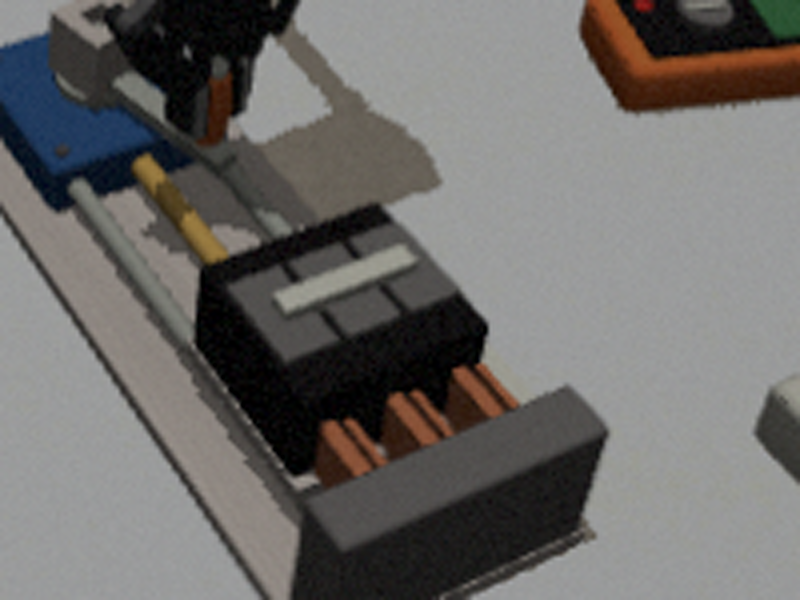

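The sledge has moved well along the bed, but it hides the pointer in this view. I'll try the side camera, which faces the ledge.

Run:
```python
from h import *
ci=camera_info("side");w=cv2.imread("pics/d4.png")
p=proj(ci,[.8,.047,.02])[0];print(p)
x,y=int(np.clip(p[0]-60,0,440)),int(np.clip(p[1]-45,0,330));print(x,y)
cv2.imwrite("pics/z5.png",cv2.resize(w[y:y+90,x:x+120],None,fx=6.6,fy=6.6,interpolation=cv2.INTER_CUBIC))
```

```text
[149.02154418 208.00908142]
89 163
```

View pics/z5.png

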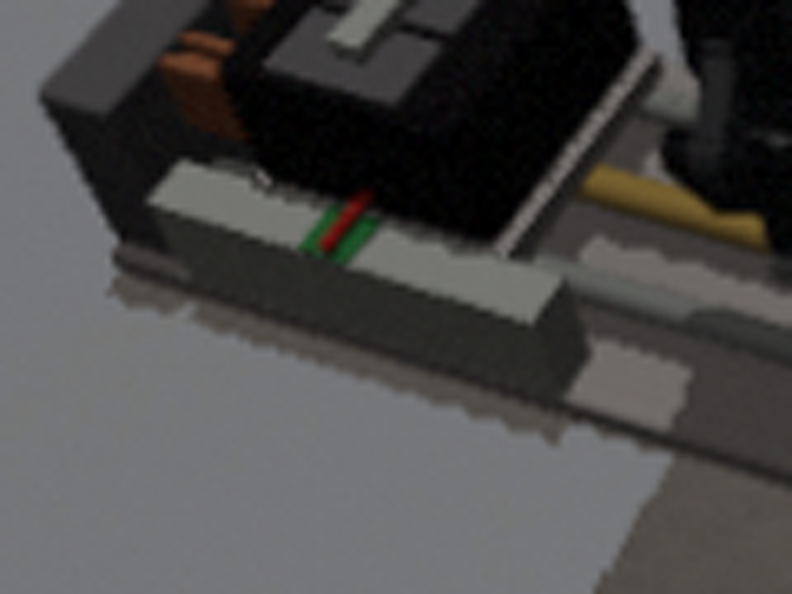

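The red pointer (tip at about (325,245)) is in the middle of the green field (about 303–347). Now release and retreat.

```bash
python3 -m crank '{"translation":[[0,0,0],[0,0,0],[0,0,0],[0,0,0],[0,0,-10],[0,0,-30],[0,0,-40],[0,0,-40]],"roll":[0,0,0,0,0,0,0,0],"fingers":[1,1,1,1,1,1,1,1]}' && python3 -m crank '{"translation":[[0,0,0],[0,0,0],[0,0,0],[0,0,0],[0,0,0]],"roll":[0,0,0,0,0],"fingers":[1,1,1,1,1]}'
python3 - <<'E'
from h import *
a=get_image("side");ci=camera_info("side")
x,y=89,163
o=np.zeros((540,800,3),np.uint8)
o[:]=cv2.resize(a[145:280,90:290],None,fx=4,fy=4,interpolation=cv2.INTER_CUBIC)
cv2.imwrite("pics/z6.png",o)
E
```

```text
clock: 18.45
position: [0.6484, 0.0221, 0.1954]
ee_rot: [-0.0, -0.055, 0.999, 0.0]
contact_force: [0.8, 0.2, 0.8]
width: 0.0854
gripper_force: 0.0
clock: 18.95
position: [0.6481, 0.0221, 0.1924]
ee_rot: [-0.001, -0.055, 0.999, 0.0]
contact_force: [0.5, -0.0, -0.5]
width: 0.0857
gripper_force: 0.0
```

View pics/z6.png

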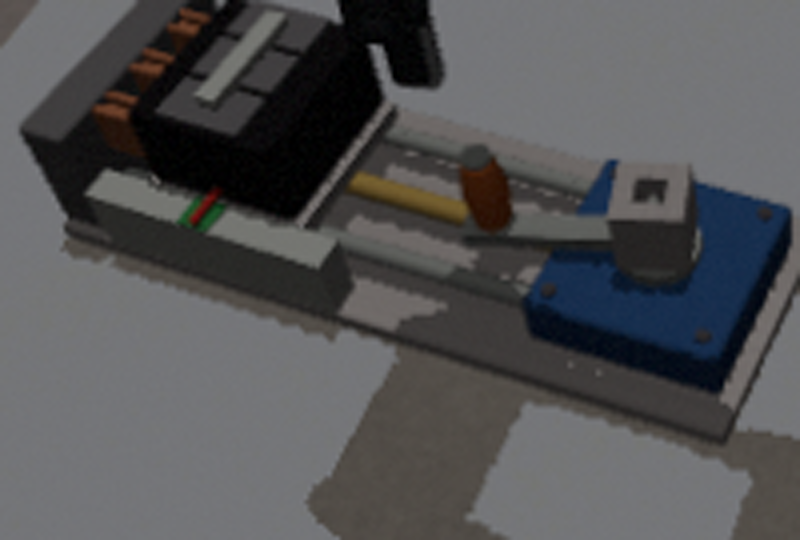

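The crank sits flat on the collar (hub at (650,215)), it is released, and the pointer at (205,208) is in the green. The gripper is clear.

```bash
python3 -c "
from rig import manip;print(manip.sign_off())"
```

```text
the job is handed in; nothing more can be done
None
```

The job is handed in: the orange crank is fully seated on the shaft and released after two clockwise turns, the red pointer stands mid-green in the last side picture, and I never went near the blue crank; sign-off returned no verdict.

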